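# Load a sample in the clamping fixture, seat the cover on its pin and hold it down

## Robot

A 6-joint arm with a two-finger parallel gripper is mounted at the origin on a cart in front of the work surface, level with it; the furniture and walls round the work are solid. World frame = base frame: x ahead of the robot, y to its left, z up, the work surface at z = 0. Lengths are in m, angles in degrees, forces in N, time in s.
With the tool pointing down it reaches from about 0.3 to 0.825 m from the base axis. Payload 5.4 kg.
Tool frame: the origin (TCP) lies midway between the tips of the shut fingers; the grasp point (between the pads) lies 19 mm behind it; z points along the fingers, y is the line along which they close (so a half turn about z gives the same grasp; the last joint's range is limited). The gripper opens to 92 mm and grips with 3 to 60 N. Pads are 20 mm wide; open, the fingers measure 128 mm over their backs; the gripper's body (75 mm by 189 mm) begins 69 mm behind the grasp point.
Start: joints at [51.102, 9.076, 91.501, -0, 79.423, -12.038], TCP at [0.26, 0.513, 0.215] pointing down, gripper open.
Joint ranges: [-166.64, 166.64], [-54.1, 131.32], [10.49, 154.53], [-73.88, 253.88], [9.74, 151.15], [-171.62, 171.62]. Speed limits (degrees/s): [147.25, 147.25, 180, 180, 180, 180].

## Interface

Orientations are given as [roll, pitch, yaw] about the fixed x, y, z axes, in that order (R = Rz(yaw) Ry(pitch) Rx(roll)).
In Python, from cell import env gives the robot as it stands. The module is installed in compiled form; this text tells all that it offers.
- The arm moves only by the tool play_rows, never from a script. Its argument "rows" is a list that holds one entry, the list of rows, each a list of 5 numbers: the finger opening in m, from 0 to 0.0919, then the shift along the tool's x, y, z in m, then the turn about the tool's z in degrees. A call has 1 to 10 rows; each row is the pose to reach, as a shift and turn from the pose commanded when the call began, along the tool's axes at that moment; what a row does not reach only later rows make up. A row lasts 1/10 s, in which the tool goes at most 50 mm and 8.59 degrees, less where a joint would pass 70% of its speed; a pose out of reach is approached as far as the arm can. A call with a gripper value outside its range is refused whole. The fingers move at their own pace and stop on an object; the grip force is fixed at half the most. Time passes only in rows, so rows that repeat a pose let the fingers close. It gives the time, the measured TCP pose, the force, the opening and the grip force at its end, in the units of the state.
- env.get_obs(): the state, without advancing time (a new reading comes with each control period).
- env.snapshot(name): name is "side" or "top"; returns a dict with "frame" (384x512x3 uint8, red, green, blue), "fx", "fy", "cx", "cy" (pixels), "dist_coeffs" ([k1, k2, p1, p2, k3] as OpenCV has them; the pictures are not rectified), "camera_from_world" (4x4, takes a point from world to camera coordinates). Camera axes: x right, y up, looking along -z (the intrinsics and any distortion apply to the point x, -y, -z); pixel columns grow to the right and rows downward; lengths in m; the calibration is good to about 2 mm. A picture is of the moment at which its call begins. There is no depth.
- env.close_job(): hands the job in; it is judged then, once.
Trained networks look in a picture, given as the dict that the camera call returned (one of the last four; its "shot" number tells which), for a name from the list of things; names that differ only in an ending like _2 or _b are one class to them, and where a whole thing is asked for, a point or a joint stands for the part that bears it (a point fixed in the world has none). Each returns a list of dicts, best first, with "p" (0 to 1); they miss things now and then, are a little off and sometimes report something else, mostly with a low value. They report only what shows in the picture. A call takes as long as a camera call.
- env.search_frame(picture, query): "position" ([x, y, z] in m, in world coordinates, good to about 4 mm: the middle of the surface that is visible of it).
- env.landmark_of(picture, query): "position" ([x, y, z] in m, in world coordinates, good to about 4 mm: a listed point, or the origin of a listed thing).
The state is a dict: "time_s": time; "joint_pos": joint angles; "joint_velocities": joint speeds; "tau": joint torques, N m; "ee_pos": TCP position; "orientation": TCP orientation; "ft_force": force on the tool from outside, world axes, zero at the start; "ft_torque": the same for the moment, N m; "gripper_width": opening from 0.0 (shut) to 1.0 (fully open); "gripper_force": force on a finger pad.
Only numpy, scipy, OpenCV 4.12 (cv2) and the standard library are available. Lean on these libraries where they do the work, as an engineer would, in place of code of your own. Each camera call takes 0.05 s, during which the arm holds its last target. There are 200 camera calls.

## Task

Stand the middle-sized of the three steel samples (30 mm across) in the spring nest of the clamping fixture and let go of it, leaving the other two samples where they stand. Then take the cover by its bow handle, lay it on the fixture with the boss end over the locating pin, and work it along until its hidden slot drops over the pin. Press the cover fully home against the nest spring, flat on both rest blocks, and finish still gripping the handle and holding it down there, so that the swing bolts can be tightened.

Things in the scene. Friction and masses are not known exactly. Their poses are not given: they have to be found in the camera images.
- fixture: Clamping fixture, fixed to the bench. Origin: centre of the foot's underside; z up, x lengthways from the pin end (-x) to the plain end. Dark foot 190 (x) x 100 (y) x 12 mm; in the middle a square steel nest block 54 x 54 mm, top at z = 31 mm. Beyond each end a fixed swing bolt lies outwards and down, to 122 mm from the middle, below z = 40 mm. Beside the nest block in y all is open.
- rest (a point): Point of the fixture 43 mm above its origin, level with the flat tops of its two grey rest blocks (at x = -51 and +51 mm, each 24 mm in x, 72 in y), on which the cover lands. On the +y side of each block a stop lug stands 15 mm higher, inner face at y = 34 mm: the cover's long edge may run along them.
- nest (a point): Point on the axis of the nest's upright round bore (33 mm wide, mouth chamfered 2 mm), on top of its spring seat at rest: 23 mm above the fixture's origin, 8 mm below the mouth. A 26 mm sample standing there sticks 18 mm out of the bore and 6 mm above the rest blocks.
- seat (a joint): Sprung seat in the nest: metres pushed down; 0 at rest, stop at 0.0065; 0.006 when the cover is home on the 30 mm sample. The spring starts at about 5.4 N and adds 1.8 N per mm: some 16 N at home, 4 N of which the cover's weight supplies. That weight alone does not sink it noticeably.
- pin_top (a point): Tip of the locating pin: upright round steel pin, 10 mm diameter, at x = -51 mm, y = 0 on the fixture. It stands 9 mm above the rest block; its upper 4 mm taper to 5.6 mm.
- handle (a point): Centre of the cover's bow handle, the grip: a black bar 14 (x) x 66 (y) x 14 (z) mm on two round posts, 10 mm thick, at y = -26 and +26 mm; 17 mm are free between bar and plate. It lies over the cover's middle, 34 mm above its underside. Cover home: 77 mm above the fixture's origin, over the nest. Axes as cover. To be gripped across x.
- cover: Loose cover, origin at the middle of its flat underside, x lengthways from the boss end (-x) to the plain end, z up. Grey aluminium plate 157 (x) x 64 (y) x 10 mm, 0.3 to 0.5 kg, forked ends for the swing bolts, round 19 mm window in the middle. It lies flat on the bench at the start. When home its axes agree with the fixture's.
- slot (a point): Mouth, in the cover's underside, of the blind slot for the locating pin: 12 mm in x, 18 in y, 10 mm deep, 51 mm to -x of the cover's middle, under a round boss (25 mm wide, 4 high) that hides it from above. Until it drops, the cover rides on the pin 9 mm above the rest blocks; dropped, it rests on the sample 6 mm above them.
- sample_mid_centre (a point): Centre of the middle-sized steel sample, a plain upright steel cylinder, 30 mm diameter, 26 mm tall, 0.14 kg: the one to load. z along its axis.
- sample_slim_centre (a point): Centre of the slim tall steel sample, 25 mm diameter, 40 mm tall: leave it standing.
- sample_wide_centre (a point): Centre of the wide flat steel sample, 35 mm diameter, 18 mm tall: leave it standing.

How it is judged:
By the outcome, as a careful person would: the job done as asked, in the order asked, and still so for the second after the job is handed in, while the arm keeps its last pose, push and grip.
It also fails if it takes over 54 s, if anything falls off the work surface, if the arm or the gripper's body presses on something with over 40 N, if the wrist force passes 120 N, or if a joint passes its speed limit or range.

## Working session

There is one attempt and no reset: what is moved stays moved. The work goes in short steps, Python scripts to look and compute and a tool call to move; the robot and the scene stay as the last step left them, time stands still between calls to the robot, and variables do not carry over. Pictures are saved under pics/ and viewed, at most 10 in all, crops included, and the job is handed in when it is done.

Besides the shell and the picture viewer there is one more tool, called after "Request:" as name([rows], argument=value, ...), one row to a line, values as JSON. play_rows: Moves the arm, as the interface text tells. Its arguments: {"type":"object","properties":{"rows":{"type":"array","items":{"type":"array","items":{"type":"array","items":{"type":"number"}}}}},"required":["rows"]}

```bash
mkdir -p pics
cat > h.py <<'E'
from cell import env
import cv2, numpy as np
def snap(n,save=None):
    s=env.snapshot(n)
    if save: cv2.imwrite(f'pics/{save}.png',cv2.cvtColor(s['frame'],cv2.COLOR_RGB2BGR))
    return s
def proj(s,P):
    P=np.atleast_2d(P); T=np.array(s['camera_from_world']); c=P@T[:3,:3].T+T[:3,3]; c=c*[1,-1,-1]
    K=np.array([[s['fx'],0,s['cx']],[0,s['fy'],s['cy']],[0,0,1.]])
    return cv2.projectPoints(c,np.zeros(3),np.zeros(3),K,np.array(s['dist_coeffs'],float))[0][:,0]
def onplane(s,uv,z):
    uv=np.atleast_2d(uv).astype(float); K=np.array([[s['fx'],0,s['cx']],[0,s['fy'],s['cy']],[0,0,1.]])
    n=cv2.undistortPoints(uv[:,None],K,np.array(s['dist_coeffs'],float))[:,0]
    T=np.array(s['camera_from_world']);R=T[:3,:3];o=-R.T@T[:3,3]
    d=np.c_[n[:,0],-n[:,1],-np.ones(len(n))]@R
    return o+d*((z-o[2])/d[:,2])[:,None]
E
python3 - <<'E'
from h import *
for n in ['top','side']:
    s=snap(n,n+'0')
    T=np.array(s['camera_from_world']); print(n,'cam',-T[:3,:3].T@T[:3,3],s['fx'])
    for q in ['fixture','rest','nest','pin_top','handle','cover','slot','sample_mid_centre','sample_slim_centre','sample_wide_centre']:
        r=env.landmark_of(s,q)
        print(q,[(np.round(a['position'],4).tolist(),round(a['p'],2),np.round(proj(s,a['position'])[0]).tolist()) for a in r[:2]])
o=env.get_obs();print({k:np.round(v,3).tolist() for k,v in o.items() if k in('time_s','ee_pos','orientation','ft_force')})
E
```

```text
top cam [0.30526713 0.01749019 1.31164161] 417.2236929428807
fixture [([0.5349, 0.0078, -0.0037], 0.71, [248.0, 180.0]), ([0.4862, -0.2929, 0.0359], 0.65, [344.0, 197.0])]
rest [([0.5357, 0.0047, 0.045], 0.77, [249.0, 177.0])]
nest [([0.5333, 0.0075, 0.0268], 0.76, [248.0, 179.0]), ([0.4846, -0.2905, 0.0375], 0.41, [344.0, 197.0])]
pin_top []
handle [([0.4822, -0.2948, 0.0356], 0.55, [345.0, 198.0]), ([0.485, -0.2895, 0.0018], 0.35, [341.0, 198.0])]
cover [([0.4798, -0.2891, 0.0022], 0.74, [341.0, 200.0])]
slot [([0.432, -0.3, -0.001], 0.73, [344.0, 215.0])]
sample_mid_centre [([0.4496, 0.1892, 0.0112], 0.49, [189.0, 204.0])]
sample_slim_centre []
sample_wide_centre [([0.4731, 0.3383, 0.0062], 0.53, [143.0, 196.0])]
side cam [0.13569316 0.98201795 0.66481248] 466.05155350397513
fixture [([0.5375, 0.0111, 0.0045], 0.59, [235.0, 208.0])]
rest [([0.5371, 0.007, 0.0444], 0.75, [236.0, 194.0])]
nest [([0.5367, 0.0096, 0.0182], 0.74, [236.0, 203.0])]
pin_top [([0.484, 0.0122, 0.0503], 0.92, [254.0, 197.0])]
handle []
cover []
slot []
sample_mid_centre []
sample_slim_centre [([0.5566, 0.2148, 0.0194], 0.46, [194.0, 244.0])]
sample_wide_centre [([0.4697, 0.3336, 0.0089], 0.79, [206.0, 290.0])]
{'time_s': 1.1, 'ee_pos': [0.26, 0.513, 0.215], 'orientation': [-179.999, -0.001, 153.137], 'ft_force': [0.4, -0.351, 1.077]}
```

Run:
```python
import cv2
a=cv2.imread('pics/top0.png')[130:265,110:400]
cv2.imwrite('pics/topc.png',cv2.resize(a,None,fx=2.75,fy=2.75,interpolation=cv2.INTER_CUBIC))
b=cv2.imread('pics/side0.png')[130:340,110:390]
cv2.imwrite('pics/sidec.png',cv2.resize(b,None,fx=2.8,fy=2.8,interpolation=cv2.INTER_CUBIC))
```

```text
(no output)
```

View pics/topc.png

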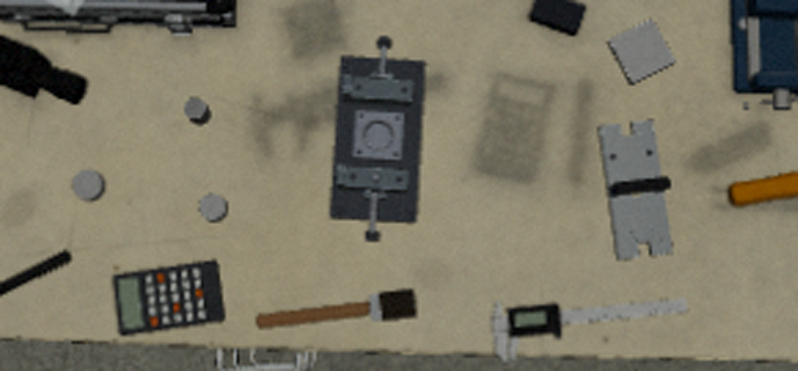

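View pics/sidec.png

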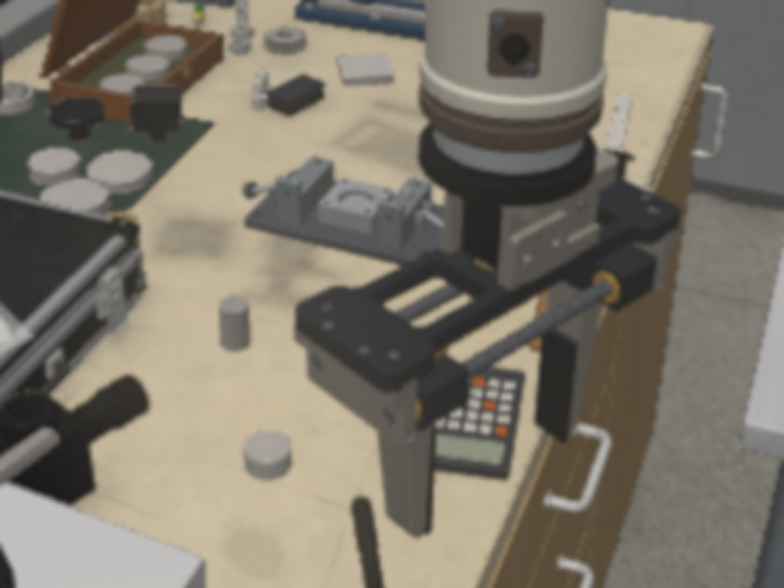

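```bash
python3 - <<'E'
import cv2,numpy as np
a=cv2.imread('pics/top0.png')
f=lambda x0,x1,y0,y1:cv2.resize(a[y0:y1,x0:x1],(400,600),interpolation=cv2.INTER_CUBIC)
cv2.imwrite('pics/m.png',np.hstack([f(225,273,142,214),f(320,360,170,230)]))
E
python3 - <<'E'
from h import *
# rough models
im=cv2.imread('pics/top0.png'); hsv=cv2.cvtColor(im,cv2.COLOR_BGR2HSV); lab=cv2.cvtColor(im,cv2.COLOR_BGR2LAB).astype(int)
m=(lab[...,2]<134).astype(np.uint8)
n,l,st,c=cv2.connectedComponentsWithStats(m)
for i in range(1,n):
    if 40<st[i,4]<4000 and 130<c[i,0]<370 and 130<c[i,1]<260: print(st[i],c[i].round(2),cv2.minAreaRect(np.argwhere(l==i)[:,::-1].astype(np.float32)))
E
```

```text
[302 122  21  21 238] [311.57 133.37] ((311.58624267578125, 132.03448486328125), (20.79787826538086, 15.969799041748047), 21.801406860351562)
[331 137  25  24 338] [342.77 148.27] ((342.8999938964844, 148.3000030517578), (18.335756301879883, 18.335756301879883), 63.43495178222656)
[ 230  143   35   75 1882] [246.96 180.32] ((246.94500732421875, 180.02841186523438), (31.361709594726562, 74.29561614990234), 3.6522226333618164)
[177 166   9   9  62] [181.24 170.  ] ((181.0, 170.0), (8.0, 8.0), 90.0)
[328 174  26  51 940] [340.72 198.52] ((341.8531494140625, 198.2425994873047), (49.57963562011719, 22.423641204833984), 82.09283447265625)
[137 192  11  11  97] [141.82 196.75] ((142.0, 197.0), (10.0, 10.0), 90.0)
[183 201   9   9  71] [187.1 205.1] ((187.0, 205.0), (8.0, 8.0), 90.0)
[151 225  41  27 677] [173.09 237.51] ((170.67727661132812, 237.84841918945312), (21.954387664794922, 38.56851577758789), 81.46923065185547)
[244 236  17  11 136] [252.01 240.56] ((251.892333984375, 240.63848876953125), (9.178570747375488, 16.248550415039062), 82.87498474121094)
```

View pics/m.png

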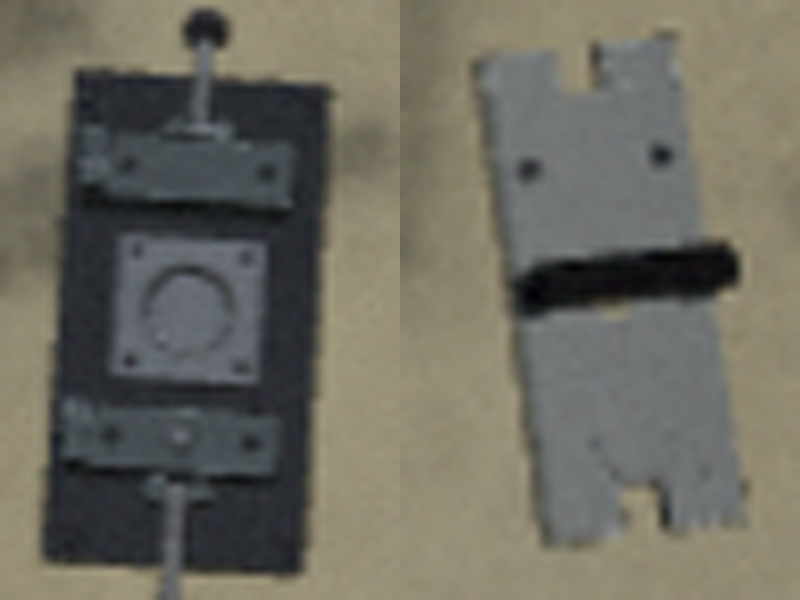

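```bash
cat > fit.py <<'E'
from h import *
from scipy.optimize import least_squares
def fit(s,M,uv,x0):
    def P(p):
        c,q=np.cos(p[2]),np.sin(p[2]); M_=np.asarray(M,float)
        return np.c_[p[0]+c*M_[:,0]-q*M_[:,1],p[1]+q*M_[:,0]+c*M_[:,1],M_[:,2]]
    r=least_squares(lambda p:(proj(s,P(p))-uv).ravel(),x0,x_scale=[.1,.1,.1])
    return r.x[0],r.x[1],np.degrees(r.x[2]),(proj(s,P(r.x))-uv).round(1).tolist()
E
python3 - <<'E'
from fit import *
s=snap('top')
un=lambda a,sc,o:(np.array(a,float)+.5)/sc-.5+o
F=un([(78,70),(330,88),(300,573),(43,560),(118,236),(268,240),(262,384),(110,378),(188,313),(182,437)],400/48,[225,142])
M=[(.095,.05,.012),(.095,-.05,.012),(-.095,-.05,.012),(-.095,.05,.012),(.027,.027,.031),(.027,-.027,.031),(-.027,-.027,.031),(-.027,.027,.031),(0,0,.031),(-.051,0,.052)]
print(fit(s,M,F,[.53,.0,0.]))
C=un(np.array([(475,60),(675,35),(748,520),(548,545)])-[400,0],10,[320,170])
print(fit(s,[(.0785,.032,.01),(.0785,-.032,.01),(-.0785,-.032,.01),(-.0785,.032,.01)],C,[.48,-.29,0]))
H=un(np.array([(518,285),(738,262)])-[400,0],10,[320,170])
print('handle ends',onplane(s,H,.037))
for n,uv,z in[('mid',(187.1,205.1),.022),('slim',(181.24,170),.03),('wide',(141.8,196.75),.015)]:print(n,onplane(s,uv,z))
s2=snap('side')
for q in ['sample_mid_centre','sample_slim_centre','sample_wide_centre']:
    print(q,[np.round(a['position'],4).tolist()+[round(a['p'],2)] for a in env.landmark_of(s,q)+env.landmark_of(s2,q)])
E
```

```text
(np.float64(0.5335579595574432), np.float64(0.011021454814794142), np.float64(-1.6915464510375176), [[-0.5, -0.3], [0.4, -0.4], [0.7, 0.4], [-0.4, -0.0], [0.4, -0.1], [-0.3, 0.5], [-0.6, 0.2], [0.3, -0.1], [0.1, -0.3], [-0.1, 0.0]])
(np.float64(0.4843464810293922), np.float64(-0.28796151519874297), np.float64(8.51606199951866), [[0.2, -0.2], [-0.3, 0.1], [-0.1, 0.1], [0.2, 0.1]])
handle ends [[ 0.48064936 -0.25205168  0.037     ]
 [ 0.49005382 -0.32170154  0.037     ]]
mid [[0.44608347 0.19501601 0.022     ]]
slim [[0.55482073 0.21825852 0.03      ]]
wide [[0.46829065 0.33995136 0.015     ]]
sample_mid_centre [[0.4516, 0.1911, 0.0113, 0.44]]
sample_slim_centre [[0.5355, 0.0093, 0.0237, 0.71], [0.5616, 0.2178, 0.0179, 0.58], [0.4359, -0.3002, -0.0014, 0.17], [0.5564, 0.2113, 0.0216, 0.74]]
sample_wide_centre [[0.4712, 0.3365, 0.0087, 0.64], [0.4694, 0.3326, 0.0078, 0.72]]
```

```bash
cat >> h.py <<'E'
def plan(x,y,z,yaw):
    o=env.get_obs(); p=np.array(o['ee_pos']); r,pi,yw=o['orientation']
    from scipy.spatial.transform import Rotation as Ro
    R=Ro.from_euler('xyz',[r,pi,yw],degrees=True).as_matrix()
    d=R.T@(np.array([x,y,z])-p); t=-((yaw-yw+180)%360-180)
    print('t',round(o['time_s'],2),'pos',p.round(4),'rpy',np.round(o['orientation'],2),'F',np.round(o['ft_force'],1),'w',round(o['gripper_width']*.0919,4),'gf',o['gripper_force'],'j',np.round(o['joint_pos'],0))
    print('shift',d.round(4),'turn',round(t,2))
E
python3 -c "
from h import *
plan(.449,.193,.09,88)"
```

```text
t 1.5 pos [0.2598 0.513  0.2146] rpy [180.    -0.   153.14] F [-0.5  0.1 -0.1] w 0.0914 gf 0.0 j [ 51.   9.  92.   0.  79. -12.]
shift [-0.3134 -0.2     0.1246] turn 65.14
```

Request:
play_rows([
  [[0.08,-0.3134,-0.2,0.1246,65.1],[0.08,-0.3134,-0.2,0.1246,65.1],[0.08,-0.3134,-0.2,0.1246,65.1],[0.08,-0.3134,-0.2,0.1246,65.1],[0.08,-0.3134,-0.2,0.1246,65.1],[0.08,-0.3134,-0.2,0.1246,65.1],[0.08,-0.3134,-0.2,0.1246,65.1],[0.08,-0.3134,-0.2,0.1246,65.1],[0.08,-0.3134,-0.2,0.1246,65.1],[0.08,-0.3134,-0.2,0.1246,65.1]],
])

```text
time_s: 2.5
ee_pos: [0.4491, 0.1925, 0.0898]
orientation: [-180.0, -0.0, 88.0]
ft_force: [-0.2, 0.3, 0.1]
gripper_width: 0.871
gripper_force: 0.0
```

Run:
```python
from h import *
s=snap('side')
for q in ['sample_mid_centre']: print(q,[np.round(a['position'],4).tolist()+[round(a['p'],2)] for a in env.landmark_of(s,q)])
b=cv2.cvtColor(s['frame'],cv2.COLOR_RGB2BGR)[130:340,140:340]
cv2.imwrite('pics/s1.png',cv2.resize(b,None,fx=2.8,fy=2.8,interpolation=cv2.INTER_CUBIC))
print(proj(s,[.449,.193,.013]))
plan(.449,.193,.01,88)
```

```text
sample_mid_centre [[0.4501, 0.1932, 0.0103, 0.44]]
[[240.65976857 251.87281198]]
t 2.6 pos [0.4489 0.1938 0.0905] rpy [ 1.7997e+02 -3.0000e-02  8.8130e+01] F [ 0.   0.2 -0.7] w 0.0799 gf 0.0 j [  9.   4. 112.   0.  64.  11.]
shift [-0.0008  0.0001  0.0805] turn 0.13
```

View pics/s1.png

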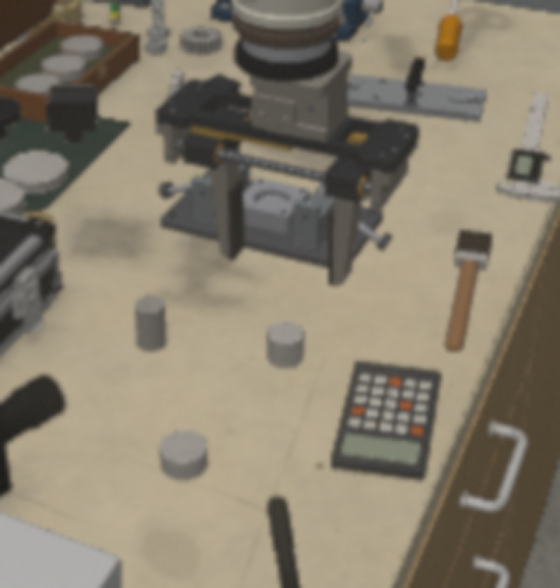

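Request:
play_rows([
  [[0.06,0,0,0.04,0],[0.06,0,0,0.065,0],[0.06,0,0,0.08,0],[0.06,0,0,0.08,0],[0.02,0,0,0.08,0],[0.02,0,0,0.08,0],[0.02,0,0,0.08,0],[0.02,0,0,0.08,0],[0.02,0,0,0.08,0],[0.02,0,0,0.08,0]],
])

```text
time_s: 3.6
ee_pos: [0.4494, 0.1931, 0.0108]
orientation: [180.0, -0.0, 88.0]
ft_force: [-2.4, 0.9, 6.5]
gripper_width: 0.308
gripper_force: 30.0
```

Request:
play_rows([
  [[0.065,0,0,0,0],[0.065,0,0,0,0],[0.065,0,0,0,-8.5],[0.065,0,0,0,-17],[0.065,0,0,0,-25.5],[0.065,0,0,0,-34],[0.065,0,0,0,-42.5],[0.065,0,0,0,-51],[0.065,0,0,0,-59.5],[0.065,0,0,0,-68]],
])

```text
time_s: 4.6
ee_pos: [0.449, 0.1928, 0.0098]
orientation: [-180.0, -0.0, 156.4]
ft_force: [-0.0, 0.5, -1.0]
gripper_width: 0.707
gripper_force: 0.0
```

Request:
play_rows([
  [[0.065,0,0,0,-8],[0.065,0,0,0,-16],[0.065,0,0,0,-22],[0.065,0,0,0,-22],[0.02,0,0,0,-22],[0.02,0,0,0,-22],[0.02,0,0,0,-22],[0.02,0,0,0,-22],[0.02,0,0,0,-22],[0.02,0,0,0,-22]],
])

```text
time_s: 5.6
ee_pos: [0.449, 0.1929, 0.01]
orientation: [180.0, -0.0, 178.0]
ft_force: [-0.8, 0.6, 0.5]
gripper_width: 0.311
gripper_force: 30.0
```

Request:
play_rows([
  [[0.02,0,0,-0.03,0],[0.02,0,0,-0.07,0],[0.02,0,0,-0.09,0],[0.02,0,0,-0.09,0]],
])

```text
time_s: 6.0
ee_pos: [0.4516, 0.1934, 0.1031]
orientation: [179.9, 0.4, 178.0]
ft_force: [0.3, -0.2, -1.1]
gripper_width: 0.31
gripper_force: 30.0
```

```bash
python3 -c "
from h import *
plan(.535,.0095,.075,178)"
```

```text
t 6.0 pos [0.4516 0.1934 0.1031] rpy [179.93   0.38 178.04] F [ 0.3 -0.2 -1.1] w 0.0285 gf 29.989264220930636 j [  9.   3. 111.  -0.  65. -79.]
shift [-0.0895 -0.1809  0.0285] turn 0.04
```

Request:
play_rows([
  [[0.02,-0.0923,-0.1804,0,0],[0.02,-0.0923,-0.1804,0,0],[0.02,-0.0923,-0.1804,0,0],[0.02,-0.0923,-0.1804,0,0],[0.02,-0.0923,-0.1804,0.025,0],[0.02,-0.0923,-0.1804,0.025,0],[0.02,-0.0923,-0.1804,0.025,0]],
])

```text
time_s: 6.7
ee_pos: [0.5331, 0.0103, 0.073]
orientation: [179.9, -0.3, 178.0]
ft_force: [0.2, -0.2, -1.5]
gripper_width: 0.311
gripper_force: 30.0
```

Run:
```python
from h import *
plan(.535,.0095,.075,178)
s=snap('side','s2'); t=snap('top')
u0=190;v0=140
b=cv2.imread('pics/s2.png')[v0:v0+100,u0:u0+100]
b=cv2.resize(b,(600,600),interpolation=cv2.INTER_CUBIC)
p=np.array(env.get_obs()['ee_pos'])
for P in [p,p+[0,0,-.01],p+[0,0,.016],[.535,.0095,.031]]: print(P,(proj(s,P)[0]-[u0,v0]+.5)*6-.5)
cv2.imwrite('pics/s2c.png',b)
for n in ['sample_mid_centre','nest','pin_top','fixture']: print(n,[np.round(a['position'],4).tolist()+[round(a['p'],2)] for a in env.landmark_of(s,n)])
```

```text
t 6.7 pos [0.5331 0.0103 0.073 ] rpy [179.94  -0.27 178.04] F [ 0.2 -0.2 -1.5] w 0.0286 gf 29.989339701714925 j [ -12.   12.  105.    0.   63. -100.]
shift [-0.002  -0.0007 -0.002 ] turn 0.04
[0.53456742 0.01050528 0.07491039] [280.48646012 271.85887751]
[0.53456742 0.01050528 0.06491039] [280.48294502 292.02415397]
[0.53456742 0.01050528 0.09091039] [280.49337425 239.24767196]
[0.535, 0.0095, 0.031] [280.4336678  357.89894727]
sample_mid_centre [[0.5351, 0.0113, 0.075, 0.51]]
nest [[0.5378, 0.0128, 0.0213, 0.92]]
pin_top [[0.4812, 0.0086, 0.0509, 0.62]]
fixture [[0.535, 0.0097, 0.0015, 0.75]]
```

View pics/s2c.png

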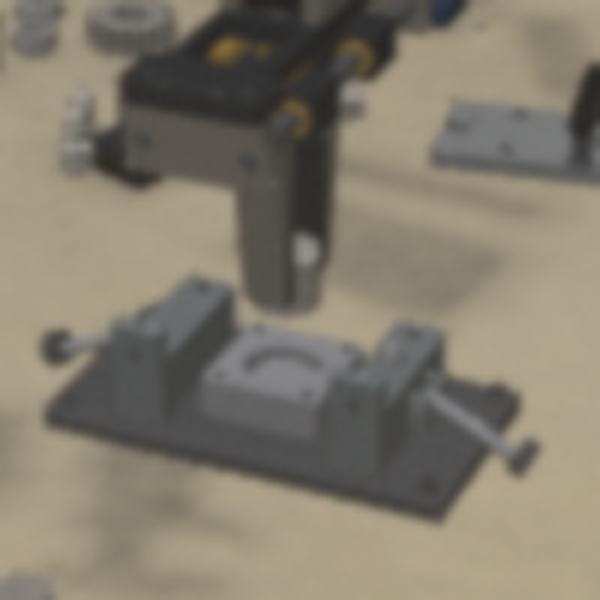

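Run:
```python
from fit import *
s=snap('side'); im=cv2.cvtColor(s['frame'],cv2.COLOR_RGB2BGR)
un=lambda a:(np.array(a,float)+.5)/6-.5+[190,140]
uv=un([(203,382),(260,326),(357,352),(284,365),(46,413),(440,507),(520,395)])
M=[(.027,.027,.031),(.027,-.027,.031),(-.027,-.027,.031),(0,0,.031),(.095,.05,.012),(-.095,.05,.012),(-.095,-.05,.012)]
r=fit(s,M,uv,[.535,.01,0]); print(r)
un2=lambda a:(np.array(a,float)+.5)/6-.5+[190,140]
q=onplane(s,un([(284,365),(282,367)]),.031);print(q)
b=cv2.resize(im[172:222,200:275],(800,533),interpolation=cv2.INTER_LANCZOS4)
cv2.imwrite('pics/s3.png',b)
```

```text
(np.float64(0.5312327521931853), np.float64(0.01494659453243971), np.float64(-2.0752909576825385), [[-0.3, -0.0], [-1.1, -0.3], [1.3, -0.4], [-0.1, 0.1], [-1.2, -0.5], [0.5, 0.6], [0.9, -0.1]])
[[0.53127657 0.01446699 0.031     ]
 [0.53144649 0.01635508 0.031     ]]
```

View pics/s3.png

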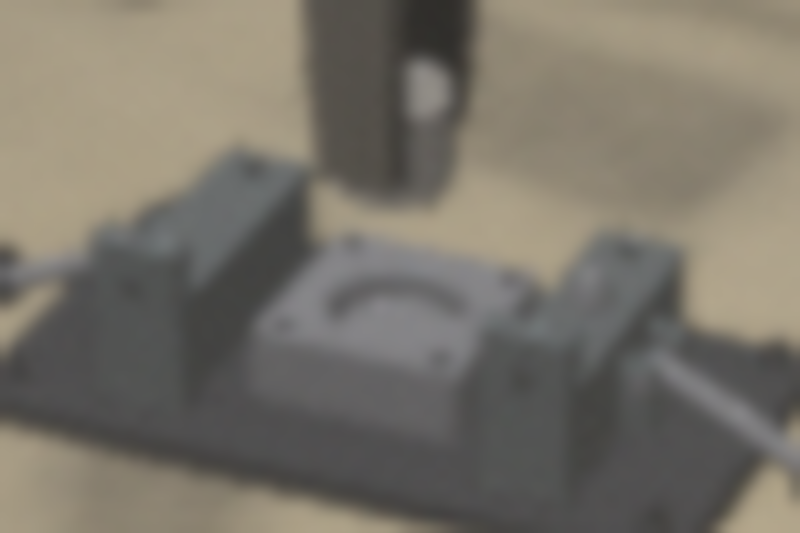

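Request:
play_rows([
  [[0.02,0.0017,0.002,0.0,0],[0.02,0.0017,0.002,0.015,0],[0.02,0.0017,0.002,0.028,0],[0.02,0.0017,0.002,0.033,0],[0.02,0.0017,0.002,0.035,0],[0.02,0.0017,0.002,0.037,0],[0.02,0.0017,0.002,0.037,0]],
])

```text
time_s: 7.75
ee_pos: [0.5336, 0.0117, 0.0399]
orientation: [180.0, -0.1, 178.1]
ft_force: [-6.5, 2.0, 15.0]
gripper_width: 0.313
gripper_force: 30.1
```

Request:
play_rows([
  [[0.02,0.001,0.0003,-0.001,0],[0.02,0.002,0.0007,-0.001,0],[0.02,0.002,0.0007,0.0,0],[0.02,0.002,0.0007,0.001,0]],
])

```text
time_s: 8.15
ee_pos: [0.5334, 0.0117, 0.0399]
orientation: [-179.9, 0.2, 178.1]
ft_force: [-5.5, -0.5, 20.1]
gripper_width: 0.311
gripper_force: 30.2
```

Request:
play_rows([
  [[0.02,0.0,0,0,0],[0.02,0,0,0,0]],
])

```text
time_s: 8.35
ee_pos: [0.5334, 0.0118, 0.04]
orientation: [-179.9, 0.2, 178.1]
ft_force: [-5.1, -0.2, 15.6]
gripper_width: 0.313
gripper_force: 30.1
```

Run:
```python
from h import *
plan(.5315,.0122,.037,178); print(np.round(env.get_obs()['ft_torque'],2))
```

```text
t 8.35 pos [0.5334 0.0118 0.04  ] rpy [-1.7995e+02  1.7000e-01  1.7806e+02] F [-5.1 -0.2 15.6] w 0.0288 gf 30.111378823285122 j [ -12.   15.  106.   -0.   59. -100.]
shift [0.0019 0.0003 0.003 ] turn 0.06
[0.23 0.97 0.03]
```

Request:
play_rows([
  [[0.02,0.0,0,-0.006,0],[0.02,0.0005,0,-0.006,0],[0.02,0.0005,0,-0.006,0]],
])

```text
time_s: 8.65
ee_pos: [0.5306, 0.0124, 0.0426]
orientation: [180.0, -0.0, 178.0]
ft_force: [0.4, 0.4, -1.3]
gripper_width: 0.313
gripper_force: 30.0
```

Request:
play_rows([
  [[0.02,0.0,0,0.002,0],[0.02,0.0,0,0.004,0],[0.02,0.0,0,0.006,0],[0.02,0.0,0,0.006,0]],
])

```text
time_s: 9.05
ee_pos: [0.5322, 0.0121, 0.0397]
orientation: [-180.0, 0.1, 178.1]
ft_force: [-5.8, 1.7, 20.1]
gripper_width: 0.309
gripper_force: 30.2
```

Run:
```python
from h import *
plan(.5308,.0122,.037,178); print(np.round(env.get_obs()['ft_torque'],2))
s=snap('side'); im=cv2.cvtColor(s['frame'],cv2.COLOR_RGB2BGR)
b=cv2.resize(im[172:222,200:275],(800,533),interpolation=cv2.INTER_LANCZOS4)
cv2.imwrite('pics/s4.png',b)
print((proj(s,[env.get_obs()['ee_pos']])[0]-[200,172]+.5)*10.667)
```

```text
t 9.05 pos [0.5322 0.0121 0.0397] rpy [-1.7998e+02  6.0000e-02  1.7806e+02] F [-5.8  1.7 20.1] w 0.0284 gf 30.202512606456366 j [ -12.   15.  106.   -0.   59. -100.]
shift [0.0014 0.     0.0027] turn 0.06
[0.43 1.38 0.07]
[399.49329174 272.85275464]
```

View pics/s4.png

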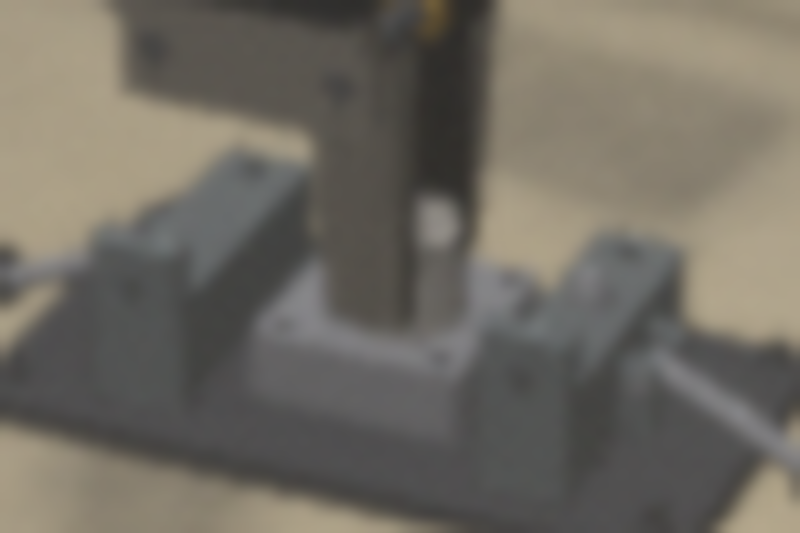

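Request:
play_rows([
  [[0.02,0,0,-0.006,0],[0.02,-0.0048,-0.003,-0.006,0],[0.02,-0.0048,-0.003,-0.006,0],[0.02,-0.0048,-0.003,-0.003,0],[0.02,-0.0048,-0.003,0,0],[0.02,-0.0048,-0.003,0.001,0],[0.02,-0.0048,-0.003,0.001,0]],
])

```text
time_s: 9.8
ee_pos: [0.5352, 0.0093, 0.0354]
orientation: [180.0, -0.1, 178.0]
ft_force: [-0.5, -0.2, -1.2]
gripper_width: 0.313
gripper_force: 30.0
```

Request:
play_rows([
  [[0.02,0,0,0.002,0],[0.02,0,0,0.0025,0],[0.02,0,0,0.0025,0]],
])

```text
time_s: 10.1
ee_pos: [0.5357, 0.0091, 0.0335]
orientation: [-180.0, -0.0, 178.0]
ft_force: [-0.3, -0.2, -0.3]
gripper_width: 0.307
gripper_force: 30.0
```

Request:
play_rows([
  [[0.055,0,0,0,0],[0.055,0,0,0,0],[0.055,0,0,0,0],[0.055,0,0,-0.03,0],[0.055,0,0,-0.07,0],[0.055,0,0,-0.1,0],[0.055,0,0,-0.1,0]],
])

```text
time_s: 10.8
ee_pos: [0.5393, 0.0084, 0.1388]
orientation: [-179.9, 0.6, 178.0]
ft_force: [1.5, 0.6, 0.8]
gripper_width: 0.597
gripper_force: 0.0
```

Run:
```python
from h import *
plan(.486,-.29,.10,98.5)
s=snap('side')
for n in ['sample_mid_centre','handle','cover','pin_top']: print(n,[np.round(a['position'],4).tolist()+[round(a['p'],2)] for a in env.landmark_of(s,n)])
im=cv2.cvtColor(s['frame'],cv2.COLOR_RGB2BGR)
b=cv2.resize(im[142:222,200:320],(792,528),interpolation=cv2.INTER_LANCZOS4)
cv2.imwrite('pics/s5.png',b)
f=lambda P:(proj(s,P)-[200,142]+.5)*6.6
print(f([[.5355,.009,.049],[.5355,.009,.031],[.486,-.29,.041]]))
```

```text
t 10.8 pos [0.5393 0.0084 0.1388] rpy [-179.9     0.56  178.05] F [1.5 0.6 0.8] w 0.0549 gf 0.0 j [ -12.    7.  102.   -0.   70. -100.]
shift [ 0.0435 -0.3     0.0389] turn 79.55
sample_mid_centre [[0.5338, 0.0105, 0.0349, 0.71]]
handle [[0.4803, -0.2934, 0.0337, 0.8], [0.4829, -0.2896, 0.0003, 0.57]]
cover [[0.4824, -0.2876, -0.0014, 0.93]]
pin_top [[0.4854, 0.0089, 0.0533, 0.89]]
[[242.34192113 341.26534544]
 [242.34370082 380.19478736]
 [580.31951023  79.87978226]]
```

View pics/s5.png

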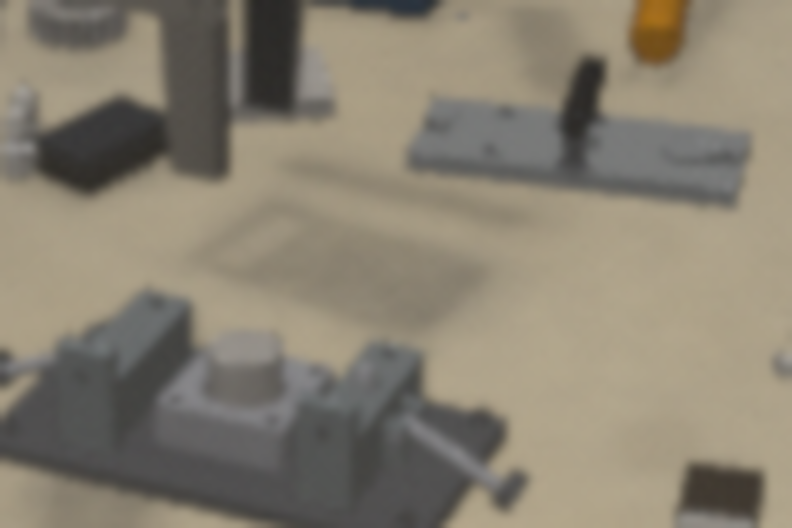

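Request:
play_rows([
  [[0.055,0.0411,-0.3006,0,79.5],[0.055,0.0411,-0.3006,0,79.5],[0.055,0.0411,-0.3006,0,79.5],[0.055,0.0411,-0.3006,0,79.5],[0.055,0.0411,-0.3006,0.02,79.5],[0.055,0.0411,-0.3006,0.02,79.5],[0.055,0.0411,-0.3006,0.033,79.5],[0.055,0.0411,-0.3006,0.033,79.5],[0.055,0.0411,-0.3006,0.033,79.5],[0.055,0.0411,-0.3006,0.033,79.5]],
])

```text
time_s: 12.05
ee_pos: [0.4832, -0.2893, 0.0985]
orientation: [-179.9, -0.2, 98.3]
ft_force: [1.0, 0.8, 0.9]
gripper_width: 0.6
gripper_force: 0.0
```

Request:
play_rows([
  [[0.055,0,0,0.02,0],[0.055,0,0,0.05,0],[0.055,0,0,0.07,0],[0.055,0,0,0.08,0],[0.055,0,0,0.084,0],[0.055,0,0,0.084,0]],
])

```text
time_s: 12.65
ee_pos: [0.4841, -0.2897, 0.0161]
orientation: [-180.0, -0.0, 98.5]
ft_force: [-0.1, -0.2, 0.5]
gripper_width: 0.597
gripper_force: 0.0
```

Request:
play_rows([
  [[0.0,0,0,0,0],[0.0,0,0,0,0],[0.0,0,0,0,0],[0.0,0,0,0,0],[0.0,0,0,0,0],[0.0,0,0,0,0],[0.0,0,0,0,0],[0.0,0,0,0,0]],
])

```text
time_s: 13.45
ee_pos: [0.4846, -0.29, 0.0168]
orientation: [180.0, 0.0, 98.5]
ft_force: [0.6, -0.0, 1.2]
gripper_width: 0.154
gripper_force: 30.0
```

Request:
play_rows([
  [[0.0,0,0,-0.02,0],[0.0,0,0,-0.05,0],[0.0,0,0,-0.08,0],[0.0,0,0,-0.1,0],[0.0,0,0,-0.1,0],[0.0,0,0,-0.1,0]],
])

```text
time_s: 14.05
ee_pos: [0.4836, -0.2894, 0.1153]
orientation: [-179.9, -0.1, 98.5]
ft_force: [-0.2, 0.1, -3.8]
gripper_width: 0.154
gripper_force: 30.0
```

Run:
```python
from h import *
plan(.5355,.009,.13,88)
s=snap('top'); im=cv2.cvtColor(s['frame'],cv2.COLOR_RGB2BGR)
for n in ['cover','slot','handle']: print(n,[np.round(a['position'],4).tolist()+[round(a['p'],2)] for a in env.landmark_of(s,n)])
s=snap('side','s6')
for n in ['cover','handle']: print(n,[np.round(a['position'],4).tolist()+[round(a['p'],2)] for a in env.landmark_of(s,n)])
```

```text
t 14.05 pos [ 0.4836 -0.2894  0.1153] rpy [-1.7993e+02 -7.0000e-02  9.8540e+01] F [-0.2  0.1 -3.8] w 0.0142 gf 29.998099207878113 j [-43.  13.  99.  -0.  68. -52.]
shift [ 0.2874  0.0956 -0.0145] turn 10.54
cover [[0.4834, -0.2906, 0.0989, 0.55]]
slot []
handle [[0.4821, -0.2892, 0.1345, 0.69], [0.5354, 0.0071, 0.0357, 0.48]]
cover [[0.4805, -0.2877, 0.0978, 0.76]]
handle [[0.4849, -0.2879, 0.0988, 0.71], [0.4822, -0.2908, 0.1301, 0.58]]
```

Request:
play_rows([
  [[0.0,0.04,0.01,-0.014,2],[0.0,0.08,0.025,-0.014,4],[0.0,0.12,0.04,-0.014,6],[0.0,0.16,0.05,-0.014,8],[0.0,0.2,0.07,-0.014,10.5],[0.0,0.24,0.085,-0.014,10.5],[0.0,0.27,0.095,-0.014,10.5],[0.0,0.2866,0.0979,-0.014,10.5],[0.0,0.2866,0.0979,-0.004,10.5],[0.0,0.2866,0.0979,0.01,10.5]],
])

```text
time_s: 15.4
ee_pos: [0.5391, 0.0078, 0.1062]
orientation: [179.9, 0.0, 88.1]
ft_force: [0.6, -0.7, -3.6]
gripper_width: 0.146
gripper_force: 30.0
```

Request:
play_rows([
  [[0.0,0,0,0.01,0],[0.0,0,0,0.01,0]],
])

```text
time_s: 15.6
ee_pos: [0.5365, 0.0074, 0.0937]
orientation: [-179.7, -0.0, 88.0]
ft_force: [-0.2, -0.8, -3.5]
gripper_width: 0.151
gripper_force: 30.0
```

Run:
```python
from h import *
plan(.5385,.008,.096,88)
s=snap('side','s7'); im=cv2.cvtColor(s['frame'],cv2.COLOR_RGB2BGR)
b=cv2.resize(im[142:222,185:295],(792,576),interpolation=cv2.INTER_LANCZOS4)
cv2.imwrite('pics/s7c.png',b)
p=np.array(env.get_obs()['ee_pos']); f=lambda P:(proj(s,P)-[185,142]+.5)*7.2
a=np.radians(-2);R=np.array([[np.cos(a),-np.sin(a),0],[np.sin(a),np.cos(a),0],[0,0,1]])
c=p-[0,0,.0165]
print('cover top corners/bot',f([c+R@q for q in np.array([(.0785,.032,.01),(-.0785,.032,.01),(-.0785,-.032,.01),(.0785,.032,0),(-.0785,.032,0)])]))
F=np.array([.5355,.009,0])
print('fixture: lug +x inner.. foot corners, pin',f([F+R@q for q in np.array([(.095,.05,.012),(-.095,.05,.012),(-.095,-.05,.012),(-.051,0,.052)])]))
for n in ['cover','handle','fixture','rest','pin_top']: print(n,[np.round(a['position'],4).tolist()+[round(a['p'],2)] for a in env.landmark_of(s,n)])
```

```text
t 15.6 pos [0.5365 0.0074 0.0937] rpy [-1.7971e+02 -4.0000e-02  8.7950e+01] F [-0.2 -0.8 -3.5] w 0.0139 gf 29.998077750205994 j [-12.  11. 104.  -0.  66. -10.]
shift [ 0.0006  0.0019 -0.0024] turn -0.05
cover top corners/bot [[132.64503786 269.79526407]
 [539.44850789 360.44848792]
 [606.04444514 278.58778611]
 [133.62380614 294.21098876]
 [538.72897421 385.593934  ]]
fixture: lug +x inner.. foot corners, pin [[ 79.85172093 468.32759678]
 [562.34239075 587.35039076]
 [661.16909125 449.49833821]
 [502.35848171 394.707877  ]]
cover [[0.5341, 0.0075, 0.0757, 0.83], [0.5364, 0.0106, 0.0017, 0.33]]
handle [[0.5329, 0.002, 0.1064, 0.71]]
fixture [[0.536, 0.0068, 0.0015, 0.95]]
rest [[0.5347, 0.0041, 0.0449, 0.73]]
pin_top [[0.4823, 0.0069, 0.0521, 0.85], [0.5365, 0.0069, 0.0733, 0.37]]
```

View pics/s7c.png

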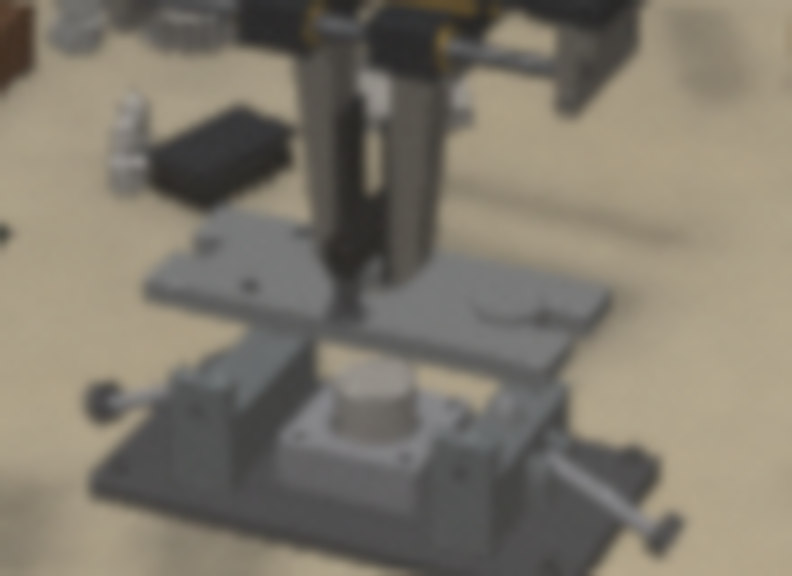

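Request:
play_rows([
  [[0.0,0,0,0.006,0],[0.0,0,0,0.014,0],[0.0,0,0,0.02,0],[0.0,0,0,0.024,0],[0.0,0,0,0.026,0],[0.0,0,0,0.026,0]],
])

```text
time_s: 16.5
ee_pos: [0.5383, 0.0082, 0.0701]
orientation: [-180.0, -0.0, 88.0]
ft_force: [-0.6, -0.6, -3.6]
gripper_width: 0.147
gripper_force: 30.0
```

Request:
play_rows([
  [[0.0,0,0,0.001,0],[0.0,0,0,0.002,0],[0.0,0,0,0.003,0],[0.0,0,0,0.003,0]],
])

```text
time_s: 16.9
ee_pos: [0.5385, 0.0081, 0.0675]
orientation: [-180.0, -0.0, 88.0]
ft_force: [-1.0, 0.5, -3.3]
gripper_width: 0.15
gripper_force: 30.0
```

Request:
play_rows([
  [[0.0,0,0,0.001,0],[0.0,0,0,0.002,0],[0.0,0,0,0.002,0]],
])

```text
time_s: 17.2
ee_pos: [0.5385, 0.0081, 0.0658]
orientation: [-180.0, 0.0, 88.0]
ft_force: [-2.3, -0.3, 2.4]
gripper_width: 0.15
gripper_force: 30.0
```

```bash
python3 -c "
from h import *
plan(.5385,.008,.065,88); print(np.round(env.get_obs()['ft_torque'],2))"
```

```text
t 17.2 pos [0.5385 0.0081 0.0658] rpy [-179.97    0.     88.04] F [-2.3 -0.3  2.4] w 0.0138 gf 29.999447464942932 j [-12.  13. 105.  -0.  62. -10.]
shift [-0.0001  0.      0.0008] turn 0.04
[0.02 0.69 0.02]
```

Request:
play_rows([
  [[0.0,0,-0.0015,0,0],[0.0,0,-0.003,0,0],[0.0,0,-0.003,0,0]],
])

```text
time_s: 17.5
ee_pos: [0.536, 0.0081, 0.0657]
orientation: [179.9, 0.0, 88.0]
ft_force: [0.5, -0.7, -1.1]
gripper_width: 0.147
gripper_force: 30.0
```

```bash
python3 -c "
from h import *
plan(.5385,.008,.065,88); print(np.round(env.get_obs()['ft_torque'],2))"
```

```text
t 17.5 pos [0.536  0.0081 0.0657] rpy [179.92   0.    88.03] F [ 0.5 -0.7 -1.1] w 0.0135 gf 29.99825030565262 j [-12.  13. 105.   0.  62. -10.]
shift [-0.0001  0.0025  0.0007] turn 0.03
[-0.05 -0.07 -0.01]
```

Request:
play_rows([
  [[0.0,0,0,0.001,0],[0.0,0,0,0.002,0],[0.0,0,0,0.003,0],[0.0,0,0,0.003,0]],
])

```text
time_s: 17.9
ee_pos: [0.5362, 0.0081, 0.0631]
orientation: [179.9, 0.0, 88.0]
ft_force: [-0.6, 1.2, 4.8]
gripper_width: 0.151
gripper_force: 30.0
```

```bash
python3 -c "
from h import *
plan(.5355,.008,.062,88); print(np.round(env.get_obs()['ft_torque'],2))"
```

```text
t 17.9 pos [0.5362 0.0081 0.0631] rpy [1.7994e+02 1.0000e-02 8.8040e+01] F [-0.6  1.2  4.8] w 0.0138 gf 29.99966651201248 j [-12.  13. 105.   0.  62. -10.]
shift [-0.0001 -0.0007  0.0011] turn 0.04
[0.05 0.11 0.04]
```

Request:
play_rows([
  [[0.0,0,0,0.001,0],[0.0,0,0,0.002,0],[0.0,0,0,0.003,0],[0.0,0,0,0.004,0],[0.0,0,0,0.005,0],[0.0,0,0,0.005,0],[0.0,0,0,0.005,0]],
])

```text
time_s: 18.6
ee_pos: [0.5363, 0.0081, 0.0597]
orientation: [179.9, 0.0, 88.1]
ft_force: [-6.1, 0.9, 15.8]
gripper_width: 0.148
gripper_force: 30.0
```

```bash
python3 -c "
from h import *
plan(.5355,.008,.057,88); print(np.round(env.get_obs()['ft_torque'],2))"
```

```text
t 18.6 pos [0.5363 0.0081 0.0597] rpy [1.7995e+02 1.0000e-02 8.8060e+01] F [-6.1  0.9 15.8] w 0.0136 gf 30.001954436302185 j [-12.  14. 105.  -0.  61. -10.]
shift [-0.0002 -0.0008  0.0027] turn 0.06
[ 0.25  1.06 -0.02]
```

Request:
play_rows([
  [[0.0,0,-0.001,0.001,0],[0.0,0,-0.001,0.002,0],[0.0,0,-0.001,0.002,0],[0.0,0,-0.001,0.002,0]],
])

```text
time_s: 19.0
ee_pos: [0.5364, 0.0081, 0.0597]
orientation: [179.8, 0.0, 88.1]
ft_force: [-9.6, 1.2, 27.0]
gripper_width: 0.147
gripper_force: 30.0
```

Run:
```python
from h import *
plan(.5355,.008,.057,88); print(np.round(env.get_obs()['ft_torque'],2))
s=snap('side','s8'); im=cv2.cvtColor(s['frame'],cv2.COLOR_RGB2BGR)
b=cv2.resize(im[142:222,185:295],(792,576),interpolation=cv2.INTER_LANCZOS4)
cv2.imwrite('pics/s8c.png',b)
for n in ['cover','handle']: print(n,[np.round(a['position'],4).tolist()+[round(a['p'],2)] for a in env.landmark_of(s,n)])
```

```text
t 19.0 pos [0.5364 0.0081 0.0597] rpy [1.7984e+02 3.0000e-02 8.8070e+01] F [-9.6  1.2 27. ] w 0.0135 gf 30.004354119300842 j [-12.  13. 105.   0.  61. -10.]
shift [-0.0001 -0.0009  0.0027] turn 0.07
[ 0.41  1.67 -0.06]
cover [[0.5328, 0.0069, 0.0439, 0.77]]
handle [[0.5337, 0.0052, 0.0734, 0.77]]
```

View pics/s8c.png

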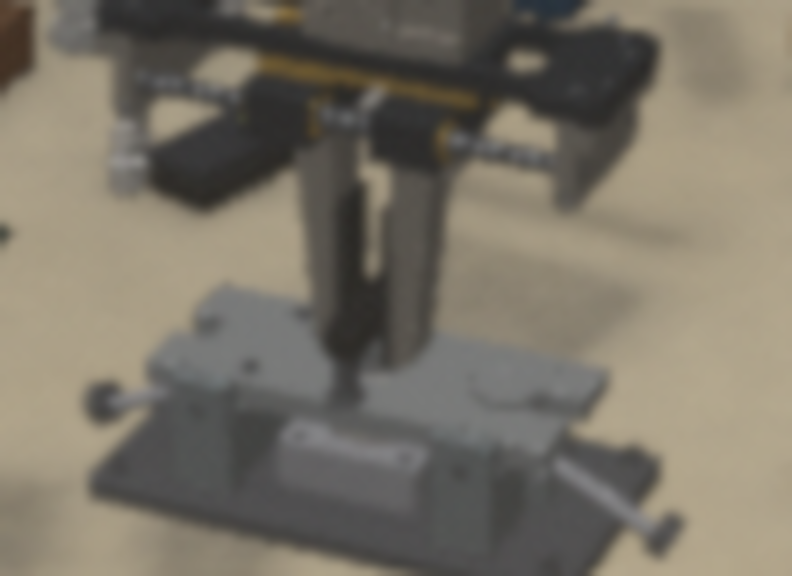

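The picture shows the cover flat on both blocks, its front edge against the lugs near (200,385) and (465,440). The force rose from 16 to 27 N while the height stayed the same, so the cover is home.

```bash
python3 -c "
from cell import env
print(env.close_job())"
```

```text
the job is handed in; nothing more can be done
None
```

The job is handed in at about 19 s: the 30 mm sample stands in the nest, the cover has dropped over the pin and lies home on both rest blocks, and the gripper still holds the handle down with about 27 N; no verdict came back.

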